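# Check the brake lever of a log cart

### The arm

A 7-joint arm with a two-finger parallel gripper is mounted at the origin on the work surface. World frame = base frame: x ahead of the robot, y to its left, z up, the work surface at z = 0. Lengths are in m, angles in rad, forces in N, time in s.
With the tool pointing down it reaches from about 0.4 to 0.85 m from the base axis. Payload 4.5 kg.
Tool frame: the origin (TCP) lies where the fingers leave the gripper's body, on its centre line; the fingertips stand 64 mm ahead of it and the grasp point (between the pads) lies 45 mm ahead of it; z points along the fingers, y is the direction in which the jaws open and shut (so a half turn about z gives the same grasp; the last joint's range is limited). The gripper opens to 88 mm and grips with 3 to 60 N. Pads are 18 mm wide; open, the fingers measure 123 mm over their backs; the gripper's body (75 mm by 187 mm) begins 45 mm behind the grasp point.
Start: joints at [-1.291, 0.689, -0.195, 1.565, 0.157, 0.902, -0.215], TCP at [0.152, 0.606, 0.303] pointing down, gripper open.
Joint ranges: [-3.01, 3.01], [-0.46, 2.08], [-1.47, 1.51], [0.13, 2.56], [-1, 4.14], [0.04, 2.09], [-2.66, 2.66]. Speed limits (rad/s): [2.57, 2.57, 3.14, 3.14, 3.14, 3.14, 3.14].

### API

Orientations are given as a unit quaternion [x, y, z, w].
In Python, from plant import monitor, snapshot, workorder, finder gives the robot as it stands.
- The arm moves only by the tool carry_out, never from a script. Its argument "motion" is one flat list of numbers, 6 for each row, row after row: the shift along the tool's x, y, z in cm, then the turn, a rotation vector about the tool's x, y, z in rad. In form: [x, y, z, rx, ry, rz, x, y, z, rx, ry, rz, ...]. A call has 1 to 8 rows; each row shifts and turns the commanded pose from where the row before left it, along the tool's axes as they then stand; what a row does not reach is not made up. A row lasts 1/8 s, in which the tool goes at most 62.5 mm and 10.7 degrees, less where a joint would pass 70% of its speed; a pose out of reach is approached as far as the arm can. A call with a gripper value outside its range is refused whole. "hand" is the finger opening in cm, from 0 to 8.81, set as the call begins (left out, the last holds). The fingers move at their own pace and stop on an object; "grip_force" is the grip in N (left out, the last holds). Time passes only in rows, so rows that do not move let the fingers close. It gives the time, the measured TCP pose, the force and the opening at its end, in the units of the state.
- monitor.get_state(): the state, without advancing time (a new reading comes with each control period).
- snapshot(name): name is "side" or "top" or "wrist"; returns a dict with "frame" (400x640x3 uint8, red, green, blue), "range_z" (400x640 float32, m along the optical axis (not along the pixel's ray), 0 where there is no reading), "fx", "fy", "cx", "cy" (pixels), "rvec" (rotation vector, rad) and "tvec" (3), from world to camera coordinates, as OpenCV has them; the wrist camera has in their place "hand_eye" (4x4, takes a point from camera to tool coordinates, whose origin is the TCP and whose axes are the flange's). Camera axes: x right, y down, z forward; pixel columns grow to the right and rows downward; lengths in m; the calibration is good to about 2 mm. The wrist camera is an equidistant fisheye: a pixel r from the principal point sees the ray r / f radians off the axis. A picture is of the moment at which its call begins: read the wrist's pose just before it.
- workorder.finish_job(): hands the job in, once; it reports no verdict.
Trained networks look in a picture, given as the dict that the camera call returned (one of the last four; its "shot" number tells which), for a name from the list of things; names that differ only in an ending like _2 or _b are one class to them, and where a whole thing is asked for, a point or a joint stands for the part that bears it (a point fixed in the world has none). Each returns a list of dicts, best first, with "p" (0 to 1); they miss things now and then, are a little off and sometimes report something else, mostly with a low value. They report only what shows in the picture. A call takes as long as a camera call.
- finder.masks_of(picture, thing): "pixels" (400x640 bool, what is visible of it) and "extent" ([left, top, right, bottom] in pixels, round what is visible of it).
The state is a dict: "clock": time; "q": joint angles; "qd": joint speeds; "joint_torque": joint torques, N m; "tool_pos": TCP position; "eef_rot": TCP orientation; "contact_force": force on the tool from outside, world axes, zero at the start; "moment": the same for the moment, N m; "opening": opening from 0.0 (shut) to 1.0 (fully open).
Only numpy, scipy, OpenCV 4.12 (cv2) and the standard library are available. Lean on these libraries where they do the work, as an engineer would, in place of code of your own. Each camera call takes 0.05 s, during which the arm holds its last target. There are 200 camera calls.

### The job

Check the red brake lever on the log cart's push bar: with the backs of the fingers, press it from outside towards the bar until it stops, let it spring right back out, then press it in to its stop a second time and finish while still holding it there, so that the gap left to the bar can be seen. Press firmly but do not force it, only from the outside: do not pinch or straddle the lever and do not touch the bar. Leave the log slices and the jar where they are.

Things in the scene. Friction and masses are not known exactly. Their poses are not given: they have to be found in the camera images.
- bar: Fixed level push bar: steel tube 25 mm thick, black rubber grip 32 mm thick, held by a blue clamp on a bench stand. Origin on its axis, 160 mm above the table. y: along the bar to its free end (grip y = 0 to 135 mm, clamp at -135 mm); x: level, away from the lever's side, roughly the way the lever is pressed; z up. Stand, bracket and bar reach at most 30 mm above the axis.
- lever_press (a point): Point to press: outer face of the red lever, mid-height, 115 mm from its pivot. Blade 10 mm thick, 18 high, 145 long, 20 mm ball at the end, level with the bar, free space outside and below. Axes turn with it: y along the blade to its free end, x into the blade towards the bar, z up. Let go, the blade leans 0.32 rad away from the bar; this point is then at x -79, y 58 mm in the bar's frame.
- brake (a joint): Lever angle, rad: 0 let go (a spring returns it), growing as it is pressed, clockwise from above, about an upright pivot at x -38, y -50 mm in the bar's frame. Firm stop at 0.26: 30 mm of travel at the pressing point, still about 20 mm short of the grip. The spring takes about 2 N there at first, 4 N just before the stop; at the stop the push rises steeply.
- slice_wide_mid (a point): Loose log slice standing on the table, 90 mm in diameter, 40 mm high, bark round the side; this point is its centre. Bystander.
- slice_tall_mid (a point): Loose log piece standing upright, 52 mm in diameter, 75 mm high; this point is its centre. Bystander.
- jar_mid (a point): Loose amber jar with a black cap, about 60 mm in diameter, 85 mm high; this point is its centre. Bystander.

How it is judged:
By the outcome, as a careful person would: the job done as asked, in the order asked, and still so for the second after the job is handed in, while the arm keeps its last pose, push and grip.
It also fails if it takes over 38 s, if anything falls off the work surface, if the arm or the gripper's body presses on something with over 40 N, if the wrist force passes 120 N, or if a joint passes its speed limit or range.

## Working session

There is one attempt and no reset: what is moved stays moved. The work goes in short steps, Python scripts to look and compute and a tool call to move; the robot and the scene stay as the last step left them, time stands still between calls to the robot, and variables do not carry over. Pictures are saved under pics/ and viewed, about 8 in all and at most 12, crops included, and the job is handed in when it is done.

Besides the shell and the picture viewer there is one more tool, called after "Call:" as name(argument=value, ...) on one line, values as JSON. carry_out: Moves the arm, as the interface text tells. Its arguments: {"type":"object","properties":{"motion":{"type":"array"},"hand":{"type":"number"},"grip_force":{"type":"number"}},"required":["motion"]}

```bash
mkdir -p pics
cat > h.py <<'E'
import numpy as np, cv2
from scipy.spatial.transform import Rotation as R
from plant import monitor, snapshot, workorder, finder
def pts(p,mask):
    v,u=np.nonzero(mask&(p["range_z"]>0)); z=p["range_z"][v,u]
    c=np.c_[(u-p["cx"])/p["fx"]*z,(v-p["cy"])/p["fy"]*z,z]
    M=cv2.Rodrigues(np.array(p["rvec"],float))[0]
    return (c-np.ravel(p["tvec"]))@M
E
python3 - <<'E'
from h import *
s=monitor.get_state(); print(s)
ims=[]
for n in("side","top"):
    p=snapshot(n); ims.append(p["frame"])
    for t in("bar","lever_press","slice_wide_mid","slice_tall_mid","jar_mid"):
        for m in finder.masks_of(p,t)[:2]:
            q=pts(p,m["pixels"])
            if len(q): print(n,t,round(m["p"],2),m["extent"],len(q),np.percentile(q,[2,50,98],axis=0).round(3).tolist())
im=np.vstack(ims)[:,:,::-1]
cv2.imwrite("pics/a.png",cv2.resize(im,(480,600),interpolation=cv2.INTER_AREA))
E
```

```text
{'clock': 0.0, 'q': array([-1.29120868,  0.6899823 , -0.19451621,  1.56630743,  0.157298  ,
        0.9024853 , -0.2151278 ]), 'qd': array([ 0.0010124 , -0.0002264 , -0.00051518, -0.00094152,  0.00017953,
       -0.00106501, -0.00026361]), 'joint_torque': array([-1.07085320e-04, -5.27559614e+01, -1.26719903e+00, -1.53424537e+01,
       -5.26618597e-02,  6.35982797e-03,  1.73523035e-04]), 'tool_pos': array([0.15199165, 0.60572558, 0.30192078]), 'eef_rot': array([ 1.22558575e-01,  9.92460878e-01, -8.94294774e-04, -4.80016957e-05]), 'contact_force': array([0.31614792, 0.42198022, 0.70616541]), 'moment': array([-0.06213326,  0.01110312,  0.03072976]), 'opening': 1.0008190614245125}
side bar 0.98 [342.0, 201.8, 546.8, 321.1] 2964 [[0.616, -0.292, 0.153], [0.648, -0.095, 0.169], [0.693, 0.034, 0.177]]
side lever_press 0.58 [326.4, 234.2, 434.7, 283.0] 1263 [[0.545, -0.149, 0.144], [0.593, -0.091, 0.165], [0.633, -0.014, 0.177]]
side slice_wide_mid 0.85 [295.5, 304.1, 348.8, 365.0] 2676 [[0.45, -0.114, 0.004], [0.485, -0.082, 0.039], [0.531, -0.033, 0.042]]
side slice_tall_mid 0.67 [393.2, 
[... 260 characters left out ...]
68 [[0.616, -0.284, 0.162], [0.647, -0.06, 0.173], [0.697, 0.044, 0.18]]
top lever_press 0.85 [384.1, 148.6, 474.6, 200.5] 729 [[0.545, -0.146, 0.002], [0.588, -0.077, 0.17], [0.631, -0.006, 0.179]]
top slice_wide_mid 0.83 [384.7, 209.4, 432.3, 257.5] 1755 [[0.455, -0.105, 0.026], [0.492, -0.065, 0.041], [0.531, -0.024, 0.045]]
top slice_tall_mid 0.96 [355.4, 89.3, 386.8, 125.0] 822 [[0.716, -0.024, 0.002], [0.734, 0.001, 0.075], [0.763, 0.024, 0.079]]
top jar_mid 0.86 [295.8, 171.8, 325.1, 206.2] 842 [[0.554, 0.094, 0.002], [0.578, 0.122, 0.086], [0.606, 0.149, 0.089]]
top jar_mid 0.33 [384.5, 208.8, 429.4, 258.2] 1890 [[0.453, -0.107, 0.002], [0.493, -0.065, 0.041], [0.535, -0.024, 0.045]]
```

View pics/a.png

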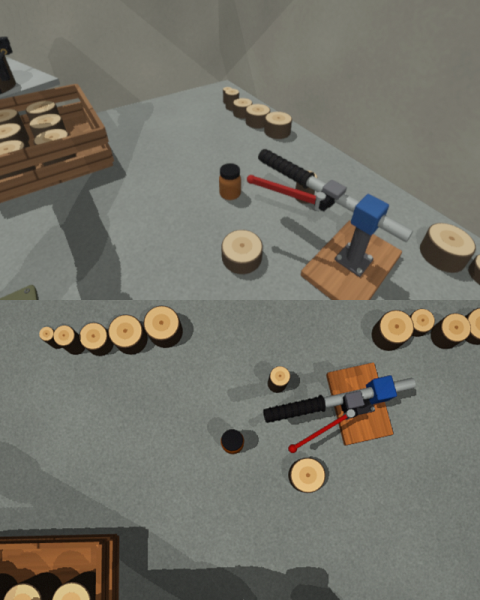

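The upper (side) image shows the red lever from about (248,180) to (318,200), in front of the bar. In the top image the ball is near (292,448), the bar's free end near (265,415), and the jar and slices are clear of it. Next I fit the geometry.

```bash
cat > geo.py <<'E'
from h import *
def line(q,dirhint=(0,1)):
    q=q.astype(np.float32); vx,vy,x,y=cv2.fitLine(q[:,:2].copy(),cv2.DIST_HUBER,0,.003,.001).ravel()
    d=np.array([vx,vy]); d*=np.sign(d@dirhint); return np.array([x,y]),d
def red(p):
    f=p["frame"].astype(int); m=(f[...,0]>90)&(f[...,1]<0.35*f[...,0])&(f[...,2]<0.4*f[...,0])
    q=pts(p,m); return q[(q[:,2]>.14)&(q[:,2]<.19)&(q[:,0]>.4)]
E
python3 - <<'E'
from geo import *
s=monitor.get_state()
print("tool axes\n",R.from_quat(s["eef_rot"]).as_matrix().round(3))
for n in("side","top"):
    p=snapshot(n)
    q=pts(p,finder.masks_of(p,"bar")[0]["pixels"])
    g=p["frame"]
    q=q[(q[:,2]>.165)&(q[:,2]<.18)&(q[:,1]>-.1)]
    c,d=line(q); t=(q[:,:2]-c)@d; end=c+d*np.percentile(t,99.5)
    o=end-.135*d; x=np.array([d[1],-d[0]])
    print(n,"bar dir",d,"end",end,"origin",o,"yaw x",np.arctan2(x[1],x[0]))
    P=o-.079*x+.058*d; piv=o-.038*x-.05*d
    print(" press by bar",P,"pivot",piv)
    r=red(p); c,d2=line(r); t=(r[:,:2]-c)@d2; e=c+d2*np.percentile(t,99.5)
    print(" red",len(r),"dir",d2,"angle",np.arccos(d@d2),"tip",e,"z",np.percentile(r[:,2],[5,50,95]), "start",c+d2*t.min())
    n2=np.array([d2[1],-d2[0]]); print(" pivot off line",(piv-c)@n2,"press off line",(P-c)@n2, "tip from pivot",(e-piv)@d2)
E
```

```text
tool axes
 [[-0.97   0.243  0.   ]
 [ 0.243  0.97   0.   ]
 [-0.     0.    -1.   ]]
side bar dir [-0.21562476  0.9764763 ] end [0.61796558 0.03934398] origin [ 0.64707492 -0.09248033] yaw x 0.21733159
 press by bar [ 0.55742705 -0.05287907] pivot [ 0.62075006 -0.14949789]
 red 861 dir [-0.4922949   0.87042844] angle 0.29739276 tip [ 0.54695047 -0.01374573] z [0.15751174 0.16597017 0.1697488 ] start [ 0.61768163 -0.13880575]
 pivot off line -0.0025928333140536612 press off line -0.010146027215569092 tip from pivot 0.1544937002918985
top bar dir [-0.19900662  0.9799982 ] end [0.62457783 0.04677132] origin [ 0.65144372 -0.08552843] yaw x 0.20034416
 press by bar [ 0.56248147 -0.04441007] pivot [ 0.62415412 -0.14209059]
 red 484 dir [-0.49903232  0.86658335] angle 0.32213762 tip [ 0.54674033 -0.0058515 ] z [0.16683151 0.16981971 0.17206231] start [ 0.62060583 -0.13412097]
 pivot off line -0.0009022124167480863 press off line -0.005600963329915525 tip from pivot 0.15669451458467112
```

Call:
carry_out(motion=[0, 0, 0, 0, 0, 0.161, 0, 0, 0, 0, 0, 0.161, 0, 0, 0, 0, 0, 0.161, 0, 0, 0, 0, 0, 0.161, 0, 0, 0, 0, 0, 0.161, 0, 0, 0, 0, 0, 0], hand=0, grip_force=30)

```text
clock: 1.55
tool_pos: [0.1518, 0.6063, 0.3028]
eef_rot: [0.501, 0.866, 0.0, 0.0]
contact_force: [-0.1, -0.7, 0.4]
opening: 0.347
```

Call:
carry_out(motion=[-4.8, 1.1, 0, 0, 0, 0, -4.8, 1.1, 0, 0, 0, 0, -4.8, 1.1, 0, 0, 0, 0, -4.8, 1.1, 0, 0, 0, 0, -4.8, 1.1, 0, 0, 0, 0, -4.8, 1.1, 0, 0, 0, 0, -4.8, 1.1, 0, 0, 0, 0, -4.8, 1.1, 0, 0, 0, 0])

```text
clock: 2.55
tool_pos: [0.4203, 0.3156, 0.3029]
eef_rot: [0.5, 0.866, 0.0, 0.0]
contact_force: [0.8, -0.3, 0.3]
opening: 0.005
```

Call:
carry_out(motion=[-4.8, -1.6, 0, 0, 0, 0, -4.8, -1.6, 0, 0, 0, 0, -4.8, -1.6, 0, 0, 0, 0, -4.8, -1.6, 0, 0, 0, 0, -4.8, -1.6, 0, 0, 0, 0, -4.8, -1.6, 0, 0, 0, 0, -4.8, -1.6, 0, 0, 0, 0, -4.8, -1.6, 0, 0, 0, 0])

```text
clock: 3.55
tool_pos: [0.4993, -0.0817, 0.3029]
eef_rot: [0.5, 0.866, 0.0, 0.0]
contact_force: [0.6, 0.0, -0.0]
opening: 0.004
```

Call:
carry_out(motion=[0, 0, 2.4, 0, 0, 0, 0, 0, 2.4, 0, 0, 0, 0, 0, 2.4, 0, 0, 0, 0, 0, 2.3, 0, 0, 0, 0, 0, 0, 0, 0, 0])

```text
clock: 4.18
tool_pos: [0.4983, -0.0799, 0.2066]
eef_rot: [0.5, 0.866, -0.0, -0.001]
contact_force: [-0.2, 0.4, 0.6]
opening: 0.005
```

Run:
```python
from geo import *
s=monitor.get_state(); print(s["tool_pos"],s["contact_force"])
M=R.from_quat(s["eef_rot"]).as_matrix(); y=M[:2,1]
p=snapshot("side"); r=red(p); c,d=line(r); n=np.array([d[1],-d[0]])
print("yaw lever n",np.arctan2(n[1],n[0]),"tool y",np.arctan2(y[1],y[0]))
P=np.array([.562,-.045]); print("to contact along y",(P-s["tool_pos"][:2])@y-.0175,"x off",(P-s["tool_pos"][:2])@M[:2,0])
w=snapshot("wrist")
im=np.hstack([p["frame"][170:370,220:540],cv2.resize(w["frame"],(320,200))])[:,:,::-1]
cv2.imwrite("pics/b.png",cv2.resize(im,(800,250)))
```

```text
[ 0.4982568  -0.07993807  0.20663003] [-0.19324387  0.35548228  0.62231792]
yaw lever n 0.51247007 tool y 0.5227453958311353
to contact along y 0.055173438036318245 x off -0.0015519956341381632
```

View pics/b.png

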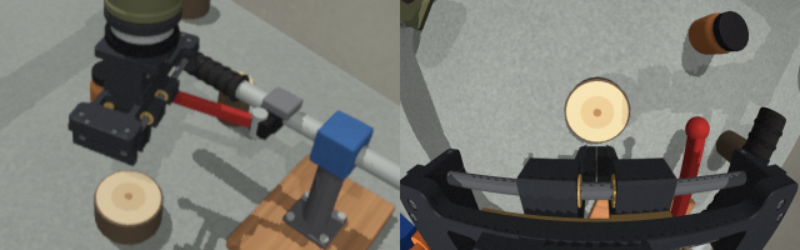

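Left half: the fingers stand clear outside the lever. Right half (wrist view): closed fingers at about (597,165), lever at (690,180), grip at (760,140). The +y finger back faces the lever, so I move closer.

Call:
carry_out(motion=[0, 1.6, 0, 0, 0, 0, 0, 1.6, 0, 0, 0, 0, 0, 1.2, 0, 0, 0, 0, 0, 0.4, 0, 0, 0, 0, 0, 0, 0, 0, 0, 0])

```text
clock: 4.9
tool_pos: [0.5407, -0.0561, 0.2076]
eef_rot: [0.501, 0.865, -0.0, -0.0]
contact_force: [-0.9, 0.2, -0.8]
opening: 0.003
```

Call:
carry_out(motion=[0, 0.3, 0, 0, 0, 0, 0, 0.3, 0, 0, 0, 0, 0, 0.2, 0, 0, 0, 0, 0, 0.2, 0, 0, 0, 0, 0, 0, 0, 0, 0, 0])

```text
clock: 5.52
tool_pos: [0.5492, -0.0514, 0.2077]
eef_rot: [0.502, 0.865, -0.0, -0.0]
contact_force: [-0.3, 0.8, -0.3]
opening: 0.005
```

Call:
carry_out(motion=[0.06, 0.3, 0, 0, 0, 0.026, 0.06, 0.3, 0, 0, 0, 0.026, 0.06, 0.3, 0, 0, 0, 0.026, 0.06, 0.3, 0, 0, 0, 0.026, 0, 0, 0, 0, 0, 0])

```text
clock: 6.15
tool_pos: [0.559, -0.0438, 0.2076]
eef_rot: [0.546, 0.838, -0.0, 0.0]
contact_force: [-1.8, -3.5, 0.4]
opening: 0.005
```

```bash
cat > m.py <<'E'
from geo import *
F=[]
for k in range(3):
    p=snapshot("side" if k<2 else "top"); s=monitor.get_state(); F.append(s["contact_force"])
    r=red(p); c,d=line(r); n=np.array([d[1],-d[0]]); print(len(r),"lever yaw",np.arctan2(n[1],n[0]).round(3),"face offset of tool",((c-s["tool_pos"][:2])@n).round(4))
M=R.from_quat(s["eef_rot"]).as_matrix()
print(s["tool_pos"],"yaw",np.arctan2(M[1,1],M[0,1]).round(3),"F tool",np.mean(F,axis=0)@M,"mom",s["moment"])
E
python3 m.py
```

```text
598 lever yaw 0.435 face offset of tool 0.0154
601 lever yaw 0.418 face offset of tool 0.0162
71 lever yaw -1.16 face offset of tool -0.0345
[ 0.55874451 -0.0438826   0.20766133] yaw 0.416 F tool [-1.89193559 -2.65196579 -0.10552496] mom [-0.59294393  0.33962271 -0.06661378]
```

Call:
carry_out(motion=[0, 0.3, 0, 0, 0, 0.026, 0, 0.3, 0, 0, 0, 0.026, 0, 0.3, 0, 0, 0, 0.026, 0, 0.3, 0, 0, 0, 0.026, 0, 0, 0, 0, 0, 0])

```text
clock: 6.92
tool_pos: [0.5698, -0.038, 0.2075]
eef_rot: [0.588, 0.809, 0.0, -0.001]
contact_force: [-5.1, 1.4, 0.7]
opening: 0.002
```

Call:
carry_out(motion=[0, 0.15, 0, 0, 0, 0.013, 0, 0.15, 0, 0, 0, 0.013, 0, 0, 0, 0, 0, 0])

```text
clock: 7.3
tool_pos: [0.5727, -0.0381, 0.2075]
eef_rot: [0.599, 0.801, -0.0, -0.0]
contact_force: [-4.8, 1.5, -1.2]
opening: 0.004
```

```bash
python3 m.py
```

```text
555 lever yaw 0.288 face offset of tool 0.0164
559 lever yaw 0.293 face offset of tool 0.0161
78 lever yaw -1.063 face offset of tool -0.0309
[ 0.57269007 -0.03827974  0.20758578] yaw 0.286 F tool [ 3.60700479 -3.55225547  0.38636866] mom [ 0.25303818  0.95516555 -0.00198714]
```

Call:
carry_out(motion=[0.1, 0.15, 0, 0, 0, 0.01, 0.1, 0.15, 0, 0, 0, 0.01, 0, 0, 0, 0, 0, 0])

```text
clock: 7.82
tool_pos: [0.5755, -0.0367, 0.2077]
eef_rot: [0.608, 0.794, -0.0, 0.001]
contact_force: [-3.8, -2.5, -2.8]
opening: 0.001
```

Call:
carry_out(motion=[0, 0.1, 0, 0, 0, 0.005, 0, 0.1, 0, 0, 0, 0, 0, 0, 0, 0, 0, 0])

```text
clock: 8.2
tool_pos: [0.5765, -0.0363, 0.2077]
eef_rot: [0.61, 0.793, -0.001, -0.0]
contact_force: [-5.0, -4.3, 0.2]
opening: 0.008
```

```bash
python3 m.py
```

```text
553 lever yaw 0.25 face offset of tool 0.0167
551 lever yaw 0.249 face offset of tool 0.0169
77 lever yaw -1.138 face offset of tool -0.0317
[ 0.57646001 -0.03632276  0.2076735 ] yaw 0.26 F tool [-2.31512671 -5.85289948  1.12298439] mom [-0.84298685  0.98087515  0.00343257]
```

Call:
carry_out(motion=[-0.05, 0.1, 0, 0, 0, 0, 0, 0.1, 0, 0, 0, 0, 0, 0, 0, 0, 0, 0])

```text
clock: 8.72
tool_pos: [0.5769, -0.0363, 0.2076]
eef_rot: [0.61, 0.793, -0.002, -0.002]
contact_force: [-8.4, -3.3, 2.3]
opening: 0.005
```

```bash
python3 m.py
```

```text
550 lever yaw 0.253 face offset of tool 0.0162
541 lever yaw 0.25 face offset of tool 0.0163
78 lever yaw -1.183 face offset of tool -0.033
[ 0.5769113  -0.03628619  0.20758737] yaw 0.26 F tool [-1.28942211 -9.27714514 -2.59130062] mom [-0.82062007  1.63470222 -0.03284073]
```

Firmly at the stop: 2 mm more command raised the force from 6 to 9 N with only 0.4 mm of motion. Next is the full release.

Call:
carry_out(motion=[-0.08, -0.65, 0, 0, 0, -0.033, -0.08, -0.65, 0, 0, 0, -0.033, -0.08, -0.65, 0, 0, 0, -0.033, -0.08, -0.65, 0, 0, 0, -0.033, -0.08, -0.65, 0, 0, 0, -0.033, -0.08, -0.65, 0, 0, 0, -0.033, -0.08, -0.65, 0, 0, 0, -0.033, -0.08, -0.65, 0, 0, 0, -0.033])

```text
clock: 9.88
tool_pos: [0.5333, -0.0597, 0.2078]
eef_rot: [0.498, 0.867, 0.001, 0.0]
contact_force: [0.1, 0.0, -0.7]
opening: 0.006
```

Call:
carry_out(motion=[0, -0.5, 0, 0, 0, 0, 0, 0, 0, 0, 0, 0, 0, 0, 0, 0, 0, 0, 0, 0, 0, 0, 0, 0])

```text
clock: 10.38
tool_pos: [0.5292, -0.0623, 0.2077]
eef_rot: [0.499, 0.866, 0.0, 0.0]
contact_force: [0.0, -0.6, -0.4]
opening: 0.006
```

```bash
python3 m.py
python3 - <<'E'
from geo import *
im=np.hstack([snapshot("side")["frame"][170:370,220:540],cv2.resize(snapshot("wrist")["frame"],(320,200))])[:,:,::-1]
cv2.imwrite("pics/c.png",cv2.resize(im,(800,250)))
E
```

```text
586 lever yaw 0.527 face offset of tool 0.0385
585 lever yaw 0.525 face offset of tool 0.0387
157 lever yaw 0.534 face offset of tool 0.0437
[ 0.52907864 -0.06236498  0.20768303] yaw 0.525 F tool [-0.02069145 -0.32210468 -0.33493808] mom [-0.02430167  0.02012881 -0.02873417]
```

View pics/c.png

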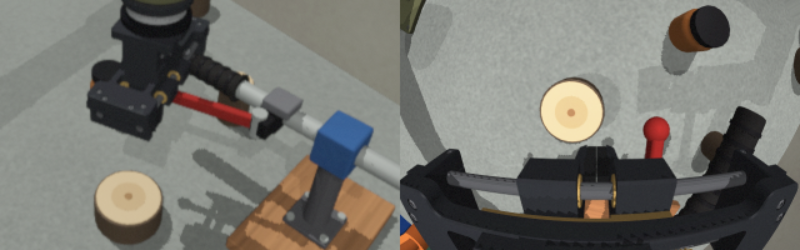

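The lever is back at its free angle (yaw 0.526), there is no force, and the fingers are about 2 cm clear of it. In the wrist view the ball is at (656,130) and the finger at (597,165). Second press.

Call:
carry_out(motion=[0, 0.6, 0, 0, 0, 0, 0, 0.6, 0, 0, 0, 0, 0, 0.4, 0, 0, 0, 0, 0, 0.2, 0, 0, 0, 0])

```text
clock: 11.12
tool_pos: [0.5449, -0.0532, 0.2077]
eef_rot: [0.499, 0.866, 0.0, 0.0]
contact_force: [0.5, -0.4, 0.2]
opening: 0.003
```

Call:
carry_out(motion=[0.05, 0.45, 0, 0, 0, 0.033, 0.05, 0.45, 0, 0, 0, 0.033, 0.05, 0.45, 0, 0, 0, 0.033, 0.05, 0.45, 0, 0, 0, 0.033, 0.05, 0.45, 0, 0, 0, 0.033, 0.05, 0.45, 0, 0, 0, 0.033, 0.05, 0.4, 0, 0, 0, 0.033, 0.05, 0.3, 0, 0, 0, 0.033])

```text
clock: 12.12
tool_pos: [0.5737, -0.0355, 0.2075]
eef_rot: [0.61, 0.793, -0.0, -0.001]
contact_force: [-4.9, 3.1, 1.1]
opening: 0.006
```

```bash
python3 m.py
```

```text
557 lever yaw 0.264 face offset of tool 0.0169
556 lever yaw 0.277 face offset of tool 0.0162
73 lever yaw -1.255 face offset of tool -0.0338
[ 0.5737665  -0.03574705  0.20745893] yaw 0.261 F tool [ 3.28425675 -3.97154208 -0.57723044] mom [0.36322493 0.88811411 0.07965936]
```

Call:
carry_out(motion=[0.05, 0.15, 0, 0, 0, 0, 0.05, 0.15, 0, 0, 0, 0, 0.05, 0.15, 0, 0, 0, 0, 0, 0, 0, 0, 0, 0])

```text
clock: 12.78
tool_pos: [0.5763, -0.0348, 0.2074]
eef_rot: [0.61, 0.793, -0.002, -0.001]
contact_force: [-7.1, -0.1, 3.2]
opening: 0.004
```

```bash
python3 m.py
```

```text
549 lever yaw 0.249 face offset of tool 0.0164
551 lever yaw 0.253 face offset of tool 0.0161
70 lever yaw -1.312 face offset of tool -0.0347
[ 0.57630276 -0.03485013  0.20747423] yaw 0.26 F tool [ 1.05569634 -7.70006361 -2.21192251] mom [-0.22282979  1.52788686  0.02419605]
```

One more small step for a firm hold, then a final check.

Call:
carry_out(motion=[0, 0.1, 0, 0, 0, 0, 0, 0.1, 0, 0, 0, 0, 0, 0, 0, 0, 0, 0, 0, 0, 0, 0, 0, 0])

```text
clock: 13.42
tool_pos: [0.5767, -0.0348, 0.2074]
eef_rot: [0.61, 0.793, -0.003, -0.002]
contact_force: [-10.5, -1.0, 4.9]
opening: 0.004
```

```bash
python3 m.py
python3 - <<'E'
from geo import *
p=snapshot("side");t=snapshot("top")
for n in("slice_wide_mid","slice_tall_mid","jar_mid"):
  for q in (p,t):
    for m in finder.masks_of(q,n)[:1]: print(n,round(m["p"],2),np.median(pts(q,m["pixels"]),axis=0).round(3))
im=np.hstack([p["frame"][170:370,220:540],cv2.resize(snapshot("wrist")["frame"],(320,200))])[:,:,::-1]
cv2.imwrite("pics/d.png",cv2.resize(im,(800,250)))
E
```

```text
552 lever yaw 0.243 face offset of tool 0.0167
551 lever yaw 0.253 face offset of tool 0.016
70 lever yaw -1.397 face offset of tool -0.0363
[ 0.57669613 -0.03476124  0.20741742] yaw 0.259 F tool [  1.95839907 -11.14505801  -5.56091689] mom [-0.23449384  2.02566542 -0.0322168 ]
slice_wide_mid 0.6 [ 0.485 -0.081  0.04 ]
slice_wide_mid 0.65 [ 0.479 -0.049  0.041]
slice_tall_mid 0.76 [ 0.722 -0.02   0.015]
slice_tall_mid 0.93 [0.735 0.002 0.075]
jar_mid 0.62 [0.566 0.099 0.046]
jar_mid 0.9 [0.578 0.122 0.086]
```

View pics/d.png

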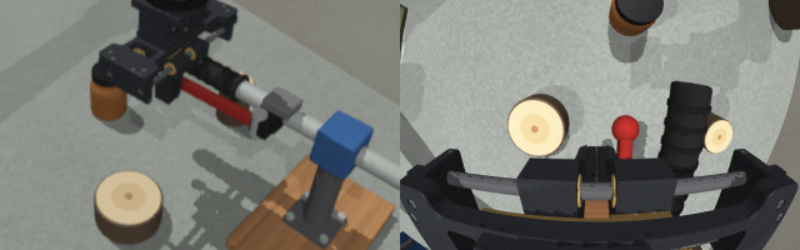

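The lever is held at its stop. In the wrist view there is a visible gap between the ball (625,130) and the grip (680,130), and the bystanders have not moved.

```bash
python3 -c "
from h import *
print(workorder.finish_job())"
```

```text
the job is handed in; nothing more can be done
None
```

I pressed the brake lever to its stop twice with the back of the closed fingers, from outside only. In between I let it spring fully back, and I handed the job in at about 14 s while still holding it in.

| Stage | Lever angle in the world frame (rad) | Push on the lever (N) |
|---|---|---|
| First press, at the stop | 0.25 | about 9 |
| Released, fingers about 2 cm clear | 0.526 (0.51–0.52 before the first press) | about 0 |
| Second press, held at the end | 0.25 | about 11 |

- **Stop reached:** the swing measured about 0.26–0.27 rad, matching the stop at 0.26. At each press, 2 mm more command raised the push by about 3.5 N but moved the hand only about 0.4 mm.
- **Gap and bar:** the last picture shows a gap between the lever and the grip. The gripper stayed outside the lever and, by its measured height, above the bar.
- **Bystanders:** both slices and the jar are where they were. The shifts of up to 16 mm in some median points occur where the gripper partly hides the thing.
- **Checks that failed or disagreed:** while the lever was pressed, the gripper hid it from the top camera. Those angle readings were useless, so the pressed angles come from the side camera only. During the presses the force along the blade reached about 3.6 N, apparently friction, and at the final hold there was about 5.6 N of vertical force.

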